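# Build a rusk and cheese stack on the breakfast plate

## Robot

A 6-joint arm with a two-finger parallel gripper is mounted at the origin on the work surface. World frame = base frame: x ahead of the robot, y to its left, z up, the work surface at z = 0. Lengths are in mm, angles in rad, forces in N, time in s.
With the tool pointing down it reaches from about 275 to 975 mm from the base axis. Payload 8.4 kg.
Tool frame: the origin (TCP) lies midway between the tips of the shut fingers; the grasp point (between the pads) lies 19 mm behind it; z points along the fingers, x is the direction in which the jaws open and shut, and the axes are right-handed (so a half turn about z gives the same grasp; the last joint's range is limited). The gripper opens to 92 mm and grips with 3 to 60 N. Pads are 20 mm wide; open, the fingers measure 128 mm over their backs; the gripper's body (75 mm by 189 mm) begins 69 mm behind the grasp point.
Start: joints at [1.256, 0.353, 1.633, -0, 1.155, -0.002], TCP at [192.326, 594.675, 214.583] pointing down, gripper open.
Joint ranges: [-2.63, 2.63], [-0.92, 2.1], [0.06, 2.66], [-1.3, 4.44], [0, 2.69], [-3.02, 3.02]. Speed limits (rad/s): [2.22, 2.22, 2.79, 3.14, 3.14, 3.14].

## Interface

Orientations are given as a unit quaternion [x, y, z, w].
In Python, from workcell import monitor, cams, robot gives the robot as it stands. The module is installed in compiled form; this text tells all that it offers.
- The arm moves only by the shell command python3 -m jog 'ROWS' [FORCE]. ROWS is JSON, a list of rows, each a list of 5 numbers: the shift along the tool's x, y, z in mm, then the turn about the tool's z in degrees, then the closure, from 0 (fully open) to 1 (shut). A call has 1 to 12 rows; each row is the pose to reach, as a shift and turn from the pose measured when the call began, along the tool's axes at that moment; what a row does not reach only later rows make up. A row lasts 1/12 s, in which the tool goes at most 41.7 mm and 7.16 degrees, less where a joint would pass 70% of its speed; a pose out of reach is approached as far as the arm can. A call with a gripper value outside its range is refused whole. The fingers move at their own pace and stop on an object; FORCE is the grip in N (left out, the last holds). Time passes only in rows, so rows that repeat a pose let the fingers close. It gives the time, the measured TCP pose, the force and the opening at its end, in the units of the state.
- monitor.read_state(): the state, without advancing time (a new reading comes with each control period).
- cams.snapshot(name): name is "scene" or "top" or "wrist"; returns the picture (400x640x3 uint8, red, green, blue); there is no depth.
- cams.calibration(name): a dict with "fov_y" (degrees; the focal length in pixels is half the picture's height over the tangent of half this angle, whatever the lens; pixels are square), "cx", "cy" (the principal point, pixels), "pose" (4x4, takes a point from camera to world coordinates); the wrist camera has in their place "T_tool_cam" (4x4, takes a point from camera to tool coordinates, whose origin is the TCP and whose axes are the tool frame's). Camera axes: x right, y down, z forward; pixel columns grow to the right and rows downward; lengths in mm; the calibration is good to about 2 mm. A picture is of the moment at which its call begins: read the wrist's pose just before it. calibration takes no time and is no camera call.
- robot.sign_off(): hands the job in, once; it reports no verdict.
The state is a dict: "time": time; "joint_pos": joint angles; "joint_vel": joint speeds; "tau": joint torques, N m; "position": TCP position; "ee_rot": TCP orientation; "wrist_force": force on the tool from outside, world axes, zero at the start; "ft_torque": the same for the moment, N m; "finger_gap": opening from 0.0 (shut) to 1.0 (fully open).
Only numpy, scipy, OpenCV 4.12 (cv2) and the standard library are available. Lean on these libraries where they do the work, as an engineer would, in place of code of your own. Each camera call takes 0.05 s, during which the arm holds its last target. There are 200 camera calls.

## Task

Make up the breakfast plate: lay the wide flat rusk bottom from the bread board on the middle of the plate, the smaller flat cheese round on top of it, and last the domed rusk top, dome up, so that all three are neatly centred over one another. Set each one down and let go of it before fetching the next, without dropping it, and leave the plate and everything else on the counter where they stand.

Things in the scene. Friction and masses are not known exactly. Their poses are not given: they have to be found in the camera images.
- board: Light wooden bread board, flat rectangular slab 160 (its x) x 340 (its y, the long way) x 15 mm thick, fixed to the counter, on the left or the right of the counter in front of the robot, turned by up to about 15 degrees. Origin: centre of its underside, on the counter; its top is at z = 15 mm. The three food rounds lie on it in a row along its y, about 110 mm apart, in any order.
- plate: Loose white ceramic plate, 200 mm across, on the counter on the other side from the board, 0.4 kg. Origin: centre of its underside, on the counter, z up. The flat floor inside is 6 mm above the origin and about 144 mm across; beyond it the rim slopes up to 16 mm above the origin.
- base: Bottom half of a crisp rusk: plain flat-topped disc, 64 mm across, 16 mm thick, about 45 g, rigid, the widest of the three rounds. Origin: centre of its underside, z up.
- slice: Hard cheese round: plain flat disc, 52 mm across, 12 mm thick, about 35 g, rigid, the smallest and thinnest of the three rounds. Origin: centre of its underside, z up.
- crown: Top half of a crisp rusk: round with a flat underside and a domed top, 60 mm across, upright side wall 13 mm high, 27 mm high in the middle of the dome, about 45 g, rigid. It starts dome upwards. Origin: centre of its flat underside, z up.
- spoon: Bystander: steel spoon 170 mm long lying on the counter along the robot's side of the board. Origin at the middle of its length, underneath.
- shaker: Bystander: white ceramic salt shaker with steel top, 42 mm across, 68 mm tall, standing on the counter just beyond the board, on its far side from the robot. Origin: centre of its underside.
- coaster: Bystander: bare cork coaster, disc 92 mm across, 8 mm thick, on the counter just beyond the plate (+x). Not food, not part of the stack. Origin: centre of its underside.
- sugar_pot: Bystander: white ceramic sugar pot with hinged lid, about 96 mm across, 100 mm tall, at the back of the counter. Origin: centre of its underside.
- mug: Bystander: ceramic mug, 82 mm across, 92 mm tall, at the back left. Origin: centre of its underside.
- jam_jar: Bystander: glass jam jar with steel lid, 68 mm across, 100 mm tall, at the back right. Origin: centre of its underside.
Mind the look-alikes: they are no part of the job. Leave any red look-alike of the base alone. Leave any orange look-alike of the plate alone.

How it is judged:
By the outcome, as a careful person would: the job done as asked, in the order asked, and still so for the second after the job is handed in, with the robot touching nothing.
It also fails if it takes over 72 s, if anything falls off the work surface, if the arm or the gripper's body presses on something with over 40 N, if the wrist force passes 120 N, or if a joint passes its speed limit or range.

## Working session

There is one attempt and no reset: what is moved stays moved. The work goes in short steps, Python scripts to look and compute and a shell command to move; the robot and the scene stay as the last step left them, time stands still between calls to the robot, and variables do not carry over. Pictures are saved under pics/ and viewed, about 8 in all and at most 12, crops included, and the job is handed in when it is done.

```bash
mkdir -p pics; cat > h.py <<'E'
import numpy as np, cv2
from workcell import monitor, cams, robot
from scipy.spatial.transform import Rotation as R
def T_tool(s):
    T=np.eye(4); T[:3,:3]=R.from_quat(s["ee_rot"]).as_matrix(); T[:3,3]=s["position"]; return T
def grab(name):
    s=monitor.read_state(); im=cams.snapshot(name); c=cams.calibration(name)
    P=np.array(c["pose"]) if "pose" in c else T_tool(s)@np.array(c["T_tool_cam"])
    f=200/np.tan(np.radians(c["fov_y"])/2); return im,(f,c["cx"],c["cy"],P)
def ray(K,u,v,z):
    f,cx,cy,P=K; d=P[:3,:3]@np.array([(u-cx)/f,(v-cy)/f,1]); o=P[:3,3]
    return o+d*(z-o[2])/d[2]
def proj(K,p):
    f,cx,cy,P=K; q=P[:3,:3].T@(np.array(p)-P[:3,3]); return f*q[0]/q[2]+cx,f*q[1]/q[2]+cy
def save(n,im): cv2.imwrite("pics/"+n+".png",im[...,::-1])
E
python3 - <<'E'
from h import *
a,K=grab("top"); save("top0",a); np.savez("top0.npz",a=a)
b,K2=grab("scene"); save("scene0",b)
for n in("top","scene","wrist"): print(n,cams.calibration(n))
s=monitor.read_state(); print(s)
E
```

```text
top {'fov_y': 53.2992442528565, 'cx': 322.18622974734944, 'cy': 198.0655159278342, 'pose': array([[-5.21212691e-03, -9.78123067e-01,  2.07961774e-01,
         3.66729596e+02],
       [-9.99978319e-01,  5.93504399e-03,  2.85239690e-03,
        -3.95359389e+01],
       [-4.02425748e-03, -2.07942398e-01, -9.78132795e-01,
         1.06654850e+03],
       [ 0.00000000e+00,  0.00000000e+00,  0.00000000e+00,
         1.00000000e+00]])}
scene {'fov_y': 55.353621831278986, 'cx': 320.3808803789335, 'cy': 194.88865018807687, 'pose': array([[-4.92834860e-01,  6.62080977e-01, -5.64590631e-01,
         1.08548902e+03],
       [ 8.70096570e-01,  3.80033692e-01, -3.13857216e-01,
         2.58539247e+02],
       [ 6.76456965e-03, -6.45928149e-01, -7.63368238e-01,
         7.42582990e+02],
       [ 0.00000000e+00,  0.00000000e+00,  0.00000000e+00,
         1.00000000e+00]])}
wrist {'fov_y': 62.35876496912332, 'cx': 315.49660149491507, 'cy': 204.59419224318611, 'T_tool_cam': array([[ 9.99999516e-01,  9.68278953e-04, -1.74815978e-04,
        -1.10846135e+00],
       [-8.98556209e-04,  9.71090257e-01,  2
[... 221 characters left out ...]
 0.1, 'joint_pos': array([ 1.25556734e+00,  3.53584869e-01,  1.63401250e+00,  2.00497303e-05,
        1.15522789e+00, -2.40827229e-03]), 'joint_vel': array([-5.23396364e-05, -2.06419151e-03, -4.61412769e-04,  6.46446103e-04,
       -1.94130327e-04, -1.74732783e-04]), 'tau': array([ 3.45787803e-04, -5.94906271e+01, -3.34929800e+01,  6.97508804e-02,
        1.84422563e-02,  7.56565839e-06]), 'position': array([192.20520658, 594.26016068, 213.95526736]), 'ee_rot': array([ 8.08625655e-01,  5.88323185e-01, -5.04603213e-04,  3.53957302e-04]), 'wrist_force': array([ 0.4049485 , -0.0690055 ,  0.04455139]), 'ft_torque': array([-0.03317156, -0.03101805, -0.00807902]), 'finger_gap': 1.0049399151441414}
```

View pics/top0.png

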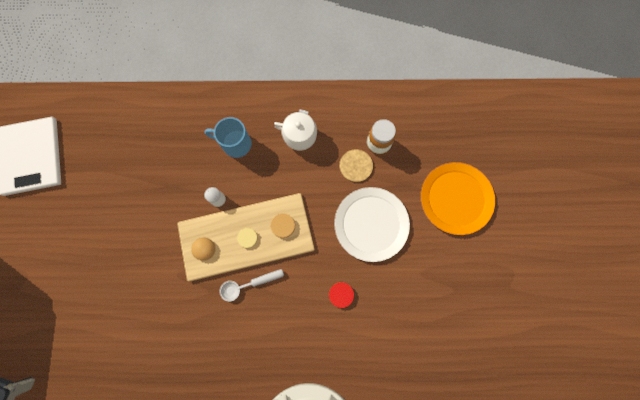

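View pics/scene0.png

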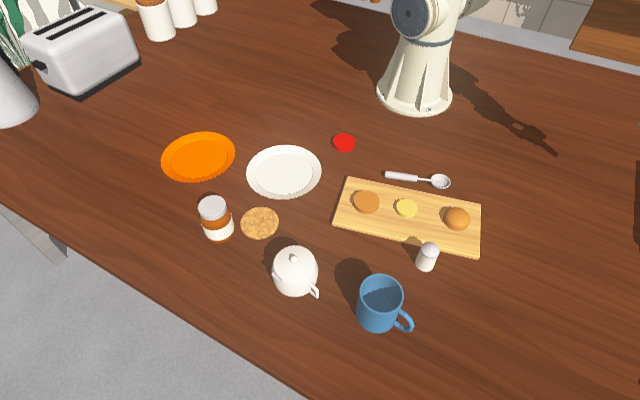

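Candidates in the top view:
- **Base:** flat brown disc at (283,226). The look-alikes are the red disc (342,295), the coaster (356,165) and the domed crown (203,249).
- **Slice:** yellow disc at (247,238).
- **Plate:** white, at (372,224). The look-alike is the orange plate (458,199).

I choose the brown disc, the yellow disc, the dome and the white plate. Next I measure them and check with a close crop.

```bash
cat > m.py <<'E'
from h import *
a=np.load("top0.npz")["a"]; c=cams.calibration("top"); K=(200/np.tan(np.radians(c["fov_y"])/2),c["cx"],c["cy"],np.array(c["pose"]))
hsv=cv2.cvtColor(a,cv2.COLOR_RGB2HSV)
for p in[(283,226),(247,238),(203,249),(203,244),(265,232),(225,243),(372,224),(342,227),(330,270)]: print(p,hsv[p[1],p[0]])
vis=cv2.resize(a[180:300,170:420],None,fx=3,fy=3,interpolation=cv2.INTER_CUBIC); save("crop0",vis)
E
python3 m.py
```

```text
(283, 226) [ 18 141 219]
(247, 238) [ 23 109 244]
(203, 249) [ 17 140 213]
(203, 244) [ 18 145 215]
(265, 232) [ 19 102 238]
(225, 243) [ 19 102 236]
(372, 224) [ 20  26 244]
(342, 227) [ 20  29 211]
(330, 270) [ 13 150 139]
```

View pics/crop0.png

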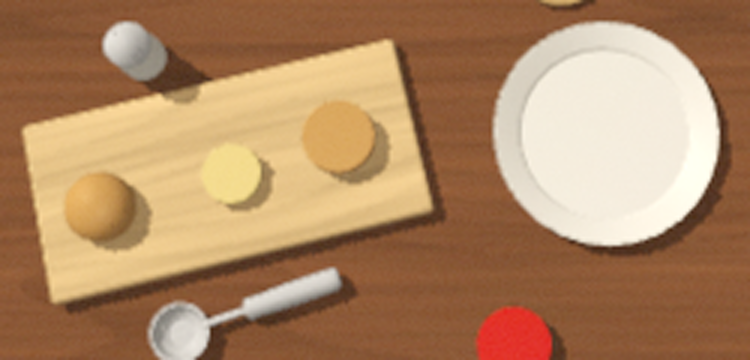

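The crop confirms it: flat brown base on the right at px (283,225), yellow slice (247,238), domed crown (203,249), and a white plate with a paler floor disc.

```bash
cat >> h.py <<'E'
def blob(im,near,kind):
    h,s,v=cv2.split(cv2.cvtColor(im,cv2.COLOR_RGB2HSV).astype(int).astype(np.uint8))
    m={"rusk":(s>122)&(v>180)&(h<21)&(h>14),"cheese":(h>=21)&(s>80)&(v>200),"plate":(s<60)&(v>170)}[kind].astype(np.uint8)
    m=cv2.morphologyEx(m,cv2.MORPH_OPEN,np.ones((3,3)))
    cs,_=cv2.findContours(m,cv2.RETR_EXTERNAL,cv2.CHAIN_APPROX_NONE)
    cs=[c for c in cs if cv2.contourArea(c)>150]
    c=min(cs,key=lambda c:np.hypot(*(np.array(cv2.minEnclosingCircle(c)[0])-near)))
    e=cv2.fitEllipse(cv2.convexHull(c)); return e
def togo(p,s=None):
    s=s or monitor.read_state(); return R.from_quat(s["ee_rot"]).as_matrix().T@(np.array(p)-s["position"])
E
cat >> m.py <<'E'
for n,p,k,z in[("base",(283,225),"rusk",31),("slice",(247,238),"cheese",27),("crown",(203,249),"rusk",30),("plate",(372,224),"plate",14)]:
    e=blob(a,p,k); w=ray(K,*e[0],z); print(n,np.round(e[0],1),np.round(e[1],1),w.round(1),"togo",togo([w[0],w[1],200]).round(1))
E
python3 m.py|tail -4
```

```text
base [282.2 225. ] [23.2 24.2] [515.5  68.6  31. ] togo [-400.7  469.4   14.4]
slice [246.5 237.3] [19.3 20. ] [484.2 162.   27. ] togo [-321.4  410.8   14.3]
crown [200.1 247. ] [16.8 21.9] [459.3 280.9  30. ] togo [-216.   350.6   14.2]
plate [371.7 224.1] [73.7 75.5] [ 518.8 -168.    14. ] togo [-624.8  545.3   14.7]
```

```bash
python3 -m jog '[[-35,42,0,0,0],[-70,84,0,0,0],[-100,120,0,0,0],[-125,150,0,0,0],[-150,180,0,0,0],[-175,208,0,0,0],[-200,236,0,0,0],[-225,265,0,0,0],[-250,292,0,0,0],[-275,320,0,0,0],[-300,350,0,0,0],[-325,380,0,0,0]]' 20
python3 m.py|tail -4
```

```text
time: 1.1
position: [453.9, 166.4, 214.3]
ee_rot: [0.809, 0.588, -0.001, 0.0]
wrist_force: [0.9, 0.4, 0.2]
finger_gap: 0.999
base [282.2 225. ] [23.2 24.2] [515.5  68.6  31. ] togo [-74.1  88.7  14.4]
slice [246.5 237.3] [19.3 20. ] [484.2 162.   27. ] togo [ 5.2 30.1 14.3]
crown [200.1 247. ] [16.8 21.9] [459.3 280.9  30. ] togo [110.6 -30.1  14.2]
plate [371.7 224.1] [73.7 75.5] [ 518.8 -168.    14. ] togo [-298.2  164.6   14.7]
```

```bash
python3 -m jog '[[-25,30,10,0,0],[-50,60,10,0,0],[-74,89,14,0,0],[-74,89,14,0,0],[-74,89,14,0,0]]'
cat > w.py <<'E'
import sys
from h import *
n=sys.argv[1]; im,K=grab("wrist"); save(n,im)
p=[float(x) for x in sys.argv[2].split(",")]; k=sys.argv[3]
e=blob(im,proj(K,p),k); w=ray(K,*e[0],p[2]); print("pred",np.round(proj(K,p),1),"found",np.round(e,1) if 0 else e,"world",w.round(1),"togo",togo([w[0],w[1],p[2]]).round(1), "pos",monitor.read_state()["position"].round(1))
E
python3 w.py w_base 515.5,68.6,31 rusk
```

```text
time: 1.52
position: [516.1, 67.0, 199.8]
ee_rot: [0.81, 0.587, -0.001, 0.0]
wrist_force: [-0.9, 0.8, -0.1]
finger_gap: 1.002
pred [318.2 187.9] found ((319.1762390136719, 189.81430053710938), (55.7901496887207, 61.34221267700195), 19.690698623657227) world [517.7  69.   31. ] togo [  1.7   2.1 168.9] pos [515.5  68.2 200. ]
```

View pics/w_base.png

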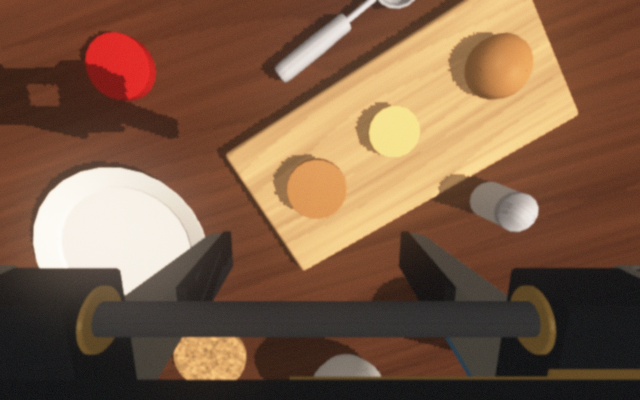

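Wrist view: the base is at about (316,188), the slice at (394,131), the crown at (498,65) and the plate floor at (125,240). My base mask is a bit too tight, so I'm tuning it.

```bash
python3 - <<'E'
from h import *
a=cv2.imread("pics/w_base.png"); h=cv2.cvtColor(a,cv2.COLOR_BGR2HSV)
print("row",[tuple(map(int,x)) for x in h[188,272:360:4]])
print("col",[tuple(map(int,x)) for x in h[148:228:4,316]])
E
```

```text
row [(18, 113, 236), (15, 129, 158), (15, 127, 153), (15, 132, 153), (15, 155, 214), (15, 154, 222), (14, 152, 225), (15, 152, 222), (14, 151, 223), (14, 155, 224), (15, 150, 224), (15, 152, 225), (15, 154, 224), (15, 152, 225), (15, 150, 224), (14, 152, 226), (15, 150, 226), (15, 150, 226), (15, 151, 226), (17, 119, 231), (17, 118, 232), (17, 120, 229)]
col [(18, 114, 234), (18, 116, 236), (18, 114, 235), (14, 151, 202), (15, 147, 227), (15, 151, 226), (15, 151, 226), (15, 153, 224), (15, 151, 227), (15, 153, 223), (15, 152, 225), (15, 152, 225), (15, 155, 226), (15, 151, 225), (15, 154, 225), (15, 153, 225), (14, 156, 222), (15, 155, 222), (18, 117, 236), (17, 122, 229)]
```

```bash
sed -i 's/(s>122)&(v>180)&(h<21)&(h>14)/(s>135)\&(v>205)\&(h<20)\&(h>11)/' h.py; python3 w.py w_base2 515.5,68.6,31 rusk
```

```text
pred [317.3 188.8] found ((315.9357604980469, 190.0804901123047), (58.052513122558594, 59.49623107910156), 52.51335525512695) world [516.3  66.9  31. ] togo [ -1.4   1.9 169.1] pos [515.2  68.9 200.1]
```

```bash
python3 -m jog '[[-1,2,40,0,0],[-1,2,80,0,0],[-1,2,120,0,0],[-1,2,150,0,0],[-1,2,170,0,0],[-1,2,178,0,0],[-1,2,182,0,0],[-1,2,182,0,0],[-1,2,182,0,0]]' 15; python3 -m jog '[[0,0,0,0,0.3],[0,0,0,0,0.5],[0,0,0,0,0.5],[0,0,0,0,0.5],[0,0,0,0,0.5]]' 15
```

```text
time: 2.37
position: [517.3, 67.8, 19.3]
ee_rot: [0.809, 0.588, -0.0, 0.0]
wrist_force: [0.4, -0.2, 0.4]
finger_gap: 0.998
time: 2.78
position: [517.6, 67.8, 19.8]
ee_rot: [0.809, 0.588, 0.0, 0.0]
wrist_force: [-1.1, 0.8, 5.8]
finger_gap: 0.688
```

```bash
python3 -m jog '[[0,0,-15,0,0.5],[0,0,-40,0,0.5],[0,0,-80,0,0.5],[-30,10,-110,0,0.5],[-65,20,-140,0,0.5],[-105,34,-150,0,0.5],[-140,46,-150,0,0.5],[-175,58,-150,0,0.5],[-205,66,-150,0,0.5],[-224,60,-150,0,0.5],[-224,54,-150,0,0.5],[-224,54,-150,0,0.5]]' 
python3 - <<'E'
from h import *
s=monitor.read_state();print(s["position"],s["finger_gap"],s["wrist_force"])
im,K=grab("wrist"); save("w_plate",im); print(proj(K,[518.8,-168,14]),togo([518.8,-168,10]))
E
```

```text
time: 3.78
position: [498.4, -162.1, 169.6]
ee_rot: [0.809, 0.587, -0.0, -0.0]
wrist_force: [0.1, 0.7, -0.4]
finger_gap: 0.689
[ 498.37223162 -162.14301597  169.57341809] 0.6888557324505524 [ 0.09649412  0.65226118 -0.38883829]
(np.float64(317.3711053088951), np.float64(211.7685393504219)) [-1.58282269e-01  2.05904622e+01  1.59712054e+02]
```

View pics/w_plate.png

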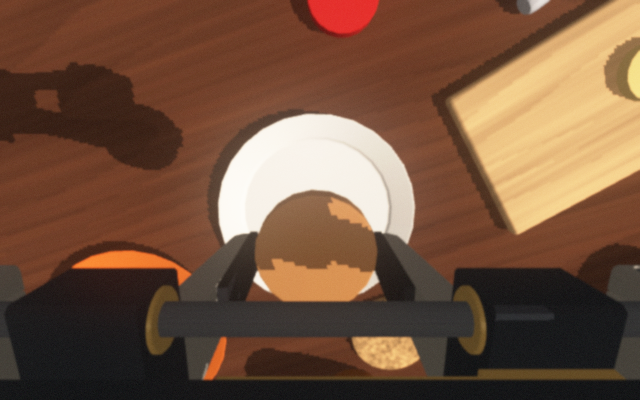

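Base held squarely at about (316,248). The plate rim spans 218–414 in u, so its centre is at about 316, against a predicted 317: they agree. Lowering now.

```bash
python3 -m jog '[[0,20,30,0,0.5],[0,20,70,0,0.5],[0,20,110,0,0.5],[0,20,135,0,0.5],[0,20,148,0,0.5],[0,20,154,0,0.5],[0,20,157,0,0.5],[0,20,158,0,0.5],[0,20,158,0,0.5],[0,20,158,0,0.5]]'
```

```text
time: 4.67
position: [519.3, -167.7, 12.9]
ee_rot: [0.809, 0.588, 0.001, 0.001]
wrist_force: [-0.1, -0.1, 0.5]
finger_gap: 0.687
```

```bash
for i in 1 2; do python3 -m jog '[[0,0,0.7,0,0.5],[0,0,1.5,0,0.5],[0,0,1.5,0,0.5]]'|grep -v rot;done
```

```text
time: 4.92
position: [519.6, -167.9, 11.9]
wrist_force: [0.0, 0.3, -1.3]
finger_gap: 0.683
time: 5.17
position: [519.8, -168.0, 10.8]
wrist_force: [-0.9, 0.9, 4.6]
finger_gap: 0.688
```

```bash
python3 -m jog '[[0,0,0,0,0.28],[0,0,0,0,0.2],[0,0,0,0,0.15],[0,0,0,0,0.15],[0,0,-8,0,0.15],[0,0,-30,0,0.1],[0,0,-70,0,0],[0,-20,-110,0,0],[0,-60,-150,0,0],[0,-60,-170,0,0],[0,-60,-170,0,0],[0,-60,-170,0,0]]'|grep -v rot; python3 - <<'E'
from h import *
im,K=grab("wrist"); save("w_placed",im); b=blob(im,proj(K,[519,-168,22]),"rusk"); print(b,proj(K,[519,-168,22]),ray(K,*b[0],22).round(1))
print(togo([484.2,162,200]))
E
```

```text
time: 6.17
position: [462.9, -149.6, 183.0]
wrist_force: [0.3, -0.5, -0.4]
finger_gap: 1.001
((316.7207336425781, 248.5168914794922), (39.135520935058594, 52.67562484741211), 82.35359191894531) (np.float64(316.3382841903884), np.float64(243.34762734693246)) [ 524.7 -169.4   22. ]
[302.91816789 -75.43260554 -18.91176595]
```

View pics/w_placed.png

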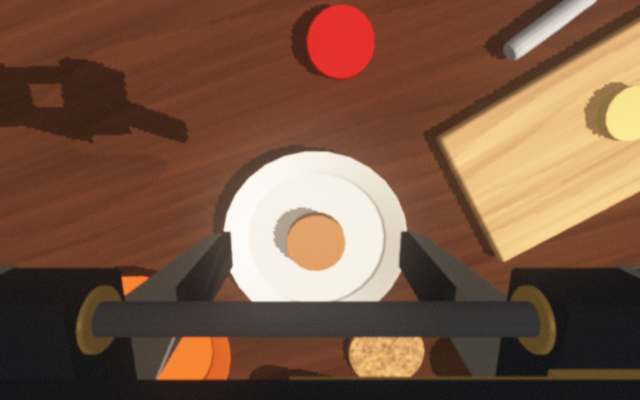

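Base is on the plate at (316,242), inside the floor disc (centre ~(316,238)), and upright. I'm measuring it with a mask suited to the white background, then fetching the slice.

```bash
sed -i 's/"plate":(s<60)/"onplate":(s>80)\&(v>150),"plate":(s<60)/' h.py; python3 w.py w_p2 519.5,-168,22 onplate
python3 -m jog '[[30,-8,-6,0,0],[65,-18,-12,0,0],[105,-28,-18,0,0],[143,-38,-18,0,0],[180,-48,-18,0,0],[215,-56,-18,0,0],[250,-65,-18,0,0],[285,-72,-18,0,0],[303,-75,-18,0,0],[303,-75,-18,0,0],[303,-75,-18,0,0]]'|grep -v rot;python3 w.py w_slice 484.2,162,27 cheese
```

```text
pred [316.5 245. ] found ((315.342529296875, 243.14837646484375), (56.85097122192383, 59.76909255981445), 80.40379333496094) world [ 517.1 -168.5   22. ] togo [ -1.3  57.6 158.7] pos [ 462.2 -149.3  180.4]
time: 7.18
position: [483.7, 162.5, 196.5]
wrist_force: [-0.7, -1.1, 0.5]
finger_gap: 1.002
pred [316.6 188.9] found ((315.1719665527344, 190.26573181152344), (47.663368225097656, 50.9475212097168), 75.46198272705078) world [485.1 160.2  27. ] togo [ -0.7   1.5 169.7] pos [483.7 161.7 196.7]
```

```bash
python3 -m jog '[[-1,1.5,40,0,0],[-1,1.5,80,0,0],[-1,1.5,120,0,0],[-1,1.5,150,0,0],[-1,1.5,168,0,0],[-1,1.5,175,0,0],[-1,1.5,179,0,0],[-1,1.5,179,0,0],[-1,1.5,179,0,0]]' |grep -v rot; python3 -m jog '[[0,0,0,0,0.3],[0,0,0,0,0.4],[0,0,0,0,0.6],[0,0,0,0,0.6],[0,0,0,0,0.6],[0,0,0,0,0.6]]' 15|grep -v rot
python3 -c "
from h import *
print(togo([519.5,-168.2,180]))"
```

```text
time: 7.98
position: [485.8, 159.6, 18.7]
wrist_force: [0.8, -0.2, 0.2]
finger_gap: 0.999
time: 8.48
position: [485.9, 159.7, 18.8]
wrist_force: [0.7, -0.2, -0.2]
finger_gap: 0.588
[-301.72419173  133.50286288 -160.4629166 ]
```

```bash
python3 -m jog '[[0,0,0,0,0.6],[0,0,0,0,0.6],[0,0,0,0,0.6]]' 15|grep -v rot
```

```text
time: 8.73
position: [485.8, 159.7, 18.8]
wrist_force: [-0.6, 0.8, 0.4]
finger_gap: 0.549
```

```bash
python3 -m jog '[[0,0,0,0,0.6],[0,0,0,0,0.6]]' 15|grep -v rot; python3 -m jog '[[0,0,-6,0,0.6],[0,0,-20,0,0.6],[0,0,-50,0,0.6],[0,0,-90,0,0.6],[0,0,-130,0,0.6],[0,0,-150,0,0.6],[0,0,-150,0,0.6],[0,0,-150,0,0.6]]'|grep -v rot; python3 - <<'E'
from h import *
im,K=grab("wrist"); save("w_held",im[100:330,180:460]); 
E
```

```text
time: 8.9
position: [485.8, 159.7, 18.8]
wrist_force: [0.2, -0.3, 1.7]
finger_gap: 0.549
time: 9.57
position: [486.1, 160.2, 170.1]
wrist_force: [0.6, -0.5, -0.5]
finger_gap: 0.545
```

View pics/w_held.png

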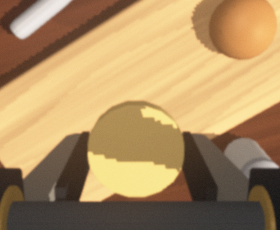

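Slice held level and centred between the pads (crop (136,148) → px (316,248)). Carrying it to the base at (519.6,-168.0).

```bash
python3 -m jog '[[-30,13,-5,0,0.6],[-66,29,-5,0,0.6],[-104,46,-5,0,0.6],[-140,62,-5,0,0.6],[-175,77,-5,0,0.6],[-210,93,-5,0,0.6],[-245,108,-5,0,0.6],[-275,121,-5,0,0.6],[-295,130,0,0,0.6],[-302,133,30,0,0.6],[-302,133,60,0,0.6],[-302,133,60,0,0.6]]'|grep -v rot
python3 -c "
from h import *
print(togo([519.6,-168,25.8]))"
```

```text
time: 10.62
position: [514.0, -167.8, 102.9]
wrist_force: [-1.1, 0.7, -1.2]
finger_gap: 0.546
[ 1.65071095  6.00192126 77.10013603]
```

```bash
python3 -m jog '[[2,6,25,0,0.6],[2,6,50,0,0.6],[2,6,64,0,0.6],[2,6,71,0,0.6],[2,6,74,0,0.6],[2,6,74,0,0.6],[2,6,74,0,0.6]]'|grep -v rot
python3 -c "
from h import *
print(togo([519.6,-168,25.8]))"
```

```text
time: 11.2
position: [520.2, -167.7, 29.7]
wrist_force: [0.8, 0.5, -0.6]
finger_gap: 0.548
[-0.51444532 -0.47895018  3.9306485 ]
```

```bash
python3 -m jog '[[-0.5,-0.5,1,0,0.6],[-0.5,-0.5,2.5,0,0.6],[-0.5,-0.5,2.5,0,0.6]]'|grep -v rot;  for i in 1 2; do python3 -m jog '[[0,0,0.7,0,0.6],[0,0,1.2,0,0.6],[0,0,1.2,0,0.6]]'|grep -v rot;done
```

```text
time: 11.45
position: [520.0, -168.1, 27.8]
wrist_force: [0.2, -0.1, -0.7]
finger_gap: 0.549
time: 11.7
position: [520.0, -168.1, 26.7]
wrist_force: [-0.1, 0.2, -0.4]
finger_gap: 0.542
time: 11.95
position: [520.0, -168.1, 25.8]
wrist_force: [-1.4, 0.5, 4.6]
finger_gap: 0.549
```

```bash
python3 -m jog '[[0,0,0,0,0.42],[0,0,0,0,0.35],[0,0,0,0,0.3],[0,0,0,0,0.25],[0,0,-8,0,0.2],[0,0,-30,0,0.1],[0,0,-70,0,0],[0,-20,-110,0,0],[0,-60,-150,0,0],[0,-60,-158,0,0],[0,-60,-158,0,0],[0,-60,-158,0,0]]'|grep -v rot; python3 - <<'E'
from h import *
im,K=grab("wrist"); save("w_pl3",cv2.resize(im[140:310,200:430],None,fx=2,fy=2))
for k,z in(("onplate",22),("cheese",34)):
  b=blob(im,proj(K,[519,-168,z]),k); print(b,ray(K,*b[0],z).round(1))
print(togo([459.3,280.9,200]))
E
```

```text
time: 12.95
position: [464.5, -149.9, 185.7]
wrist_force: [0.5, -0.2, 0.1]
finger_gap: 1.003
((316.53173828125, 241.6977081298828), (54.68562316894531, 57.608917236328125), 48.88478088378906) [ 518.  -167.5   22. ]
((315.7513427734375, 246.5157012939453), (45.93125534057617, 48.90028762817383), 85.75059509277344) [ 518.6 -168.6   34. ]
[ 408.09673993 -138.08358836  -15.37005408]
```

View pics/w_pl3.png

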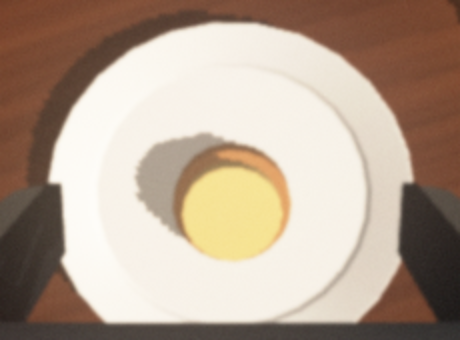

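Slice sits flat on the base, at (518.6,-168.6) against the base's (518,-167.5): about 1 mm apart. On to the crown.

```bash
python3 -m jog '[[35,-12,-10,0,0],[75,-25,-15,0,0],[114,-38,-15,0,0],[152,-51,-15,0,0],[190,-64,-15,0,0],[225,-76,-15,0,0],[260,-88,-15,0,0],[295,-100,-15,0,0],[330,-112,-15,0,0],[365,-124,-15,0,0],[395,-134,-15,0,0],[408,-138,-15,0,0]]'|grep -v rot; python3 -m jog '[[0,0,0,0,0],[0,0,0,0,0]]'|grep -v rot; python3 -c "
from h import *
print(togo([459.3,280.9,200]))"
```

```text
time: 14.0
position: [459.2, 284.4, 197.8]
wrist_force: [-1.2, -0.1, -0.2]
finger_gap: 1.0
time: 14.17
position: [458.8, 284.3, 196.0]
wrist_force: [-0.2, -0.6, 0.2]
finger_gap: 1.001
[-3.12123368  1.45877438 -3.9610782 ]
```

```bash
python3 - <<'E'
from h import *
im,K=grab("wrist"); h=cv2.cvtColor(im,cv2.COLOR_RGB2HSV)
pp=np.array(proj(K,[459.3,280.9,22])).round().astype(int); print(pp)
print("row",[tuple(map(int,x)) for x in h[pp[1],pp[0]-40:pp[0]+41:4]])
print("col",[tuple(map(int,x)) for x in h[pp[1]-40:pp[1]+41:4,pp[0]]])
s=monitor.read_state(); T=T_tool(s)
c=np.array([459.3,280.9,0])
for d,z in((-30,15),(-30,28),(30,28)): print(d,z,np.round(proj(K,c+T[:3,1]*d+[0,0,z]),1))
for d in(-30,30): print("x",d,np.round(proj(K,c+T[:3,0]*d+[0,0,28]),1))
np.save("c.npy",im); v=cv2.resize(im[pp[1]-60:pp[1]+60,pp[0]-60:pp[0]+60],None,fx=4,fy=4); save("w_crown",v)
E
```

```text
[314 190]
row [(15, 128, 182), (13, 140, 164), (14, 157, 169), (14, 151, 202), (14, 153, 216), (14, 151, 227), (16, 151, 232), (16, 142, 239), (17, 137, 242), (17, 139, 244), (18, 135, 247), (18, 134, 248), (20, 127, 251), (20, 124, 252), (19, 134, 250), (18, 135, 244), (21, 99, 250), (22, 96, 250), (22, 96, 250), (22, 92, 251), (21, 99, 249)]
col [(21, 102, 248), (21, 98, 250), (20, 101, 247), (17, 116, 237), (14, 158, 187), (14, 155, 226), (16, 148, 236), (16, 141, 242), (17, 141, 243), (17, 136, 246), (18, 135, 247), (18, 137, 246), (17, 137, 246), (17, 140, 246), (17, 141, 246), (17, 142, 246), (17, 145, 242), (17, 129, 240), (21, 101, 248), (18, 111, 242), (19, 106, 246)]
-30 15 [314.4 161.4]
-30 28 [314.3 162.7]
30 28 [314.3 219.1]
x -30 [285.5 191.4]
x 30 [343.  191.5]
```

View pics/w_crown.png

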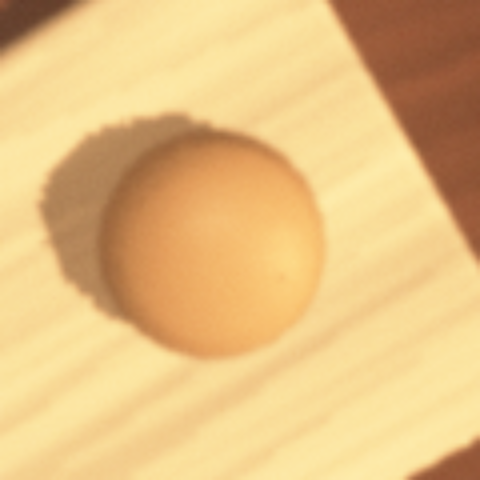

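Crown spans px u 279–335 and v 162–219, so it is 7.5 mm along −x tool from the coarse estimate, which the shadow had biased. y agrees.

```bash
python3 -m jog '[[-8,2,40,0,0],[-10.5,2,80,0,0],[-10.5,2,120,0,0],[-10.5,2,150,0,0],[-10.5,2,168,0,0],[-10.5,2,175,0,0],[-10.5,2,178,0,0],[-10.5,2,178,0,0],[-10.5,2,178,0,0]]' |grep -v rot; python3 -m jog '[[0,0,0,0,0.2],[0,0,0,0,0.3],[0,0,0,0,0.5],[0,0,0,0,0.5],[0,0,0,0,0.5],[0,0,0,0,0.5],[0,0,0,0,0.5],[0,0,0,0,0.5]]' 15|grep -v rot
```

```text
time: 14.97
position: [457.1, 272.4, 19.6]
wrist_force: [-0.2, 0.3, -0.1]
finger_gap: 1.001
time: 15.63
position: [457.3, 272.6, 19.9]
wrist_force: [-1.2, 0.0, 6.2]
finger_gap: 0.637
```

```bash
python3 -m jog '[[0,0,-6,0,0.5],[0,0,-20,0,0.5],[0,0,-50,0,0.5],[0,0,-90,0,0.5],[0,0,-130,0,0.5],[0,0,-155,0,0.5],[0,0,-155,0,0.5],[0,0,-155,0,0.5]]'|grep -v rot; python3 - <<'E'
from h import *
im,K=grab("wrist"); save("w_held2",cv2.resize(im[140:330,220:420],None,fx=3,fy=3)); T=T_tool(monitor.read_state())
for y,z in((-30,4.9),(-30,-8.1),(30,-8.1),(0,-22)): print(y,z,np.round(proj(K,(T@[0,y,z,1])[:3]),1))
print(togo([519.8,-168.1,180]))
E
```

```text
time: 16.3
position: [458.9, 273.1, 176.4]
wrist_force: [0.1, -0.4, -1.8]
finger_gap: 0.641
-30 4.9 [316.  190.5]
-30 -8.1 [316.1 195.6]
30 -8.1 [315.9 302.2]
0 -22 [316.1 261.9]
[-400.26350303  194.26570986   -5.35283221]
```

View pics/w_held2.png

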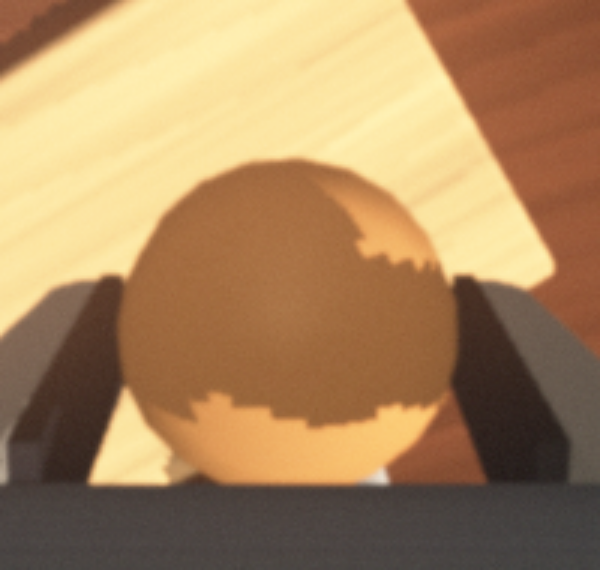

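Crown held level and dome up. Its edge is at row 193 against 190.5 predicted, so it is within about 1 mm.

```bash
python3 -m jog '[[-30,15,-5,0,0.5],[-66,32,-5,0,0.5],[-104,50,-5,0,0.5],[-140,68,-5,0,0.5],[-175,85,-5,0,0.5],[-210,102,-5,0,0.5],[-245,119,-5,0,0.5],[-280,136,-5,0,0.5],[-315,153,-5,0,0.5],[-350,170,-5,0,0.5],[-380,184,0,0,0.5],[-400,193,0,0,0.5]]'|grep -v rot
python3 -m jog '[[0,0,5,0,0.5],[0,0,10,0,0.5]]'|grep -v rot
python3 -c "
from h import *
print(togo([519.6,-168,38.9]))"
```

```text
time: 17.35
position: [517.2, -170.0, 171.8]
wrist_force: [0.2, -0.5, 0.1]
finger_gap: 0.643
time: 17.52
position: [515.5, -170.6, 159.3]
wrist_force: [0.8, -0.0, -0.4]
finger_gap: 0.641
[  4.07557718   4.65748069 120.36037375]
```

```bash
python3 -m jog '[[4,4.5,35,0,0.5],[4,4.5,70,0,0.5],[4,4.5,95,0,0.5],[4,4.5,108,0,0.5],[4,4.5,114,0,0.5],[4,4.5,117,0,0.5],[4,4.5,117,0,0.5],[4,4.5,117,0,0.5]]'|grep -v rot
python3 -c "
from h import *
print(togo([519.6,-168,38.9]))"
```

```text
time: 18.18
position: [519.9, -167.6, 42.8]
wrist_force: [0.5, 0.0, -0.7]
finger_gap: 0.645
[-0.4300781  -0.11357469  3.93551049]
```

```bash
python3 -m jog '[[-0.4,0,1,0,0.5],[-0.4,0,2,0,0.5],[-0.4,0,2,0,0.5]]'|grep -v rot;  for i in 1 2; do python3 -m jog '[[0,0,0.7,0,0.5],[0,0,1.2,0,0.5],[0,0,1.2,0,0.5]]'|grep -v rot;done
```

```text
time: 18.43
position: [520.1, -168.1, 41.4]
wrist_force: [-0.1, -0.5, -0.6]
finger_gap: 0.641
time: 18.68
position: [520.2, -168.2, 40.4]
wrist_force: [0.4, -0.3, -0.5]
finger_gap: 0.646
time: 18.93
position: [520.1, -168.2, 39.0]
wrist_force: [-0.6, 0.2, -0.1]
finger_gap: 0.646
```

```bash
python3 -m jog '[[-0.3,-0.3,0.5,0,0.5],[-0.3,-0.3,1,0,0.5],[-0.3,-0.3,1,0,0.5]]'|grep -v rot
```

```text
time: 19.18
position: [520.2, -168.3, 38.9]
wrist_force: [-1.9, 2.5, 9.4]
finger_gap: 0.648
```

Contact (9 N). Releasing and retreating straight up.

```bash
python3 -m jog '[[0,0,-0.5,0,0.5],[0,0,-0.5,0,0.32],[0,0,-0.5,0,0.25],[0,0,-0.5,0,0.18],[0,0,-0.5,0,0.15],[0,0,-8,0,0.15],[0,0,-30,0,0.1],[0,0,-70,0,0],[0,-20,-110,0,0],[0,-60,-145,0,0],[0,-60,-145,0,0],[0,-60,-145,0,0]]'|grep -v rot; python3 - <<'E'
from h import *
im,K=grab("wrist"); b,K2=grab("scene")
for d in [np.array([519,-168,0])]:
  print(np.round(proj(K2,[519,-168,30]),0))
u,v=map(int,proj(K2,[519,-168,30]))
A=cv2.resize(im[140:310,210:420],(420,340)); B=cv2.resize(b[v-42:v+43,u-47:u+48],(380,340),interpolation=cv2.INTER_CUBIC)
save("w_fin",np.hstack([A,B]))
E
```

```text
time: 20.18
position: [464.1, -149.7, 187.7]
wrist_force: [0.7, -0.0, -1.4]
finger_gap: 1.001
[283. 166.]
```

View pics/w_fin.png

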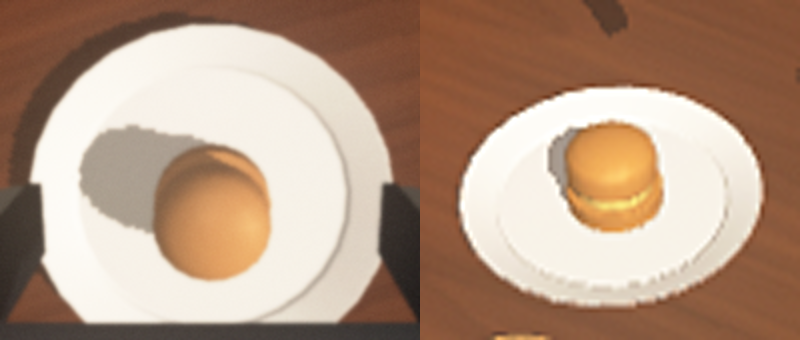

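Left panel (wrist): dome-up crown over the slice and base. Right panel (scene): the stack is level on the plate, with the centres of crown and base within about 1 px. One last top-view check of the plate and stack with the arm moved aside.

```bash
python3 -m jog '[[30,-15,-15,0,0],[65,-30,-30,0,0],[100,-45,-30,0,0],[135,-60,-30,0,0],[165,-70,-30,0,0],[165,-70,-30,0,0],[165,-70,-30,0,0]]'|grep -v rot; python3 - <<'E'
from h import *
a,K=grab("top"); o=np.load("top0.npz")["a"]
e=blob(a,(372,224),"plate"); print("plate",e, ray(K,*e[0],14).round(1)); 
b=blob(a,proj(K,[519,-168,47]),"onplate"); print("stack",b,ray(K,*b[0],45).round(1), np.round(proj(K,[519,-168,45]),1))
d=cv2.absdiff(a,o).max(2); 
for n,(u,v) in dict(red=(342,295),coaster=(356,165),shaker=(215,197),spoon=(255,285),sugar=(299,131),jar=(382,135),orange=(458,199)).items(): print(n,(d[v-15:v+15,u-15:u+15]>50).sum())
save("top_fin",cv2.resize(a[100:320,160:500],None,fx=2,fy=2))
E
```

```text
time: 20.87
position: [450.5, 29.8, 214.3]
wrist_force: [0.8, -0.7, -0.2]
finger_gap: 0.999
plate ((371.7745056152344, 224.11851501464844), (73.64216613769531, 75.28665161132812), 132.129638671875) [ 518.8 -168.1   14. ]
stack ((370.51812744140625, 222.10684204101562), (20.005876541137695, 24.407861709594727), 56.294639587402344) [ 519.6 -161.2   45. ] [373.1 222.3]
red 84
coaster 0
shaker 490
spoon 0
sugar 0
jar 0
orange 0
```

View pics/top_fin.png

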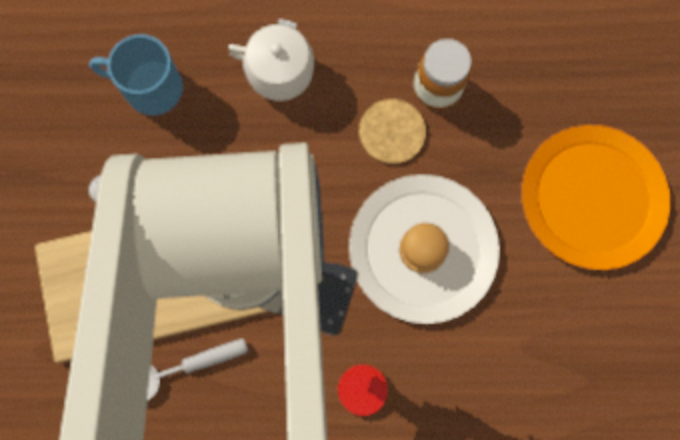

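```bash
python3 -c "
from workcell import robot
print(robot.sign_off())"
```

```text
the job is handed in; nothing more can be done
None
```

The breakfast plate is made up and handed in at about 21 s. The rusk base is in the middle of the plate, the cheese round is on it, and the crown is on top, dome up. I lowered each piece until the force reading rose (about 5–9 N), then let go and backed straight up before fetching the next.

**Checks that agreed**
- **Plate:** it had not moved; its centre was at (518.8, −168.1) mm both before and after.
- **Cheese on base:** the wrist view put their centres about 1 mm apart.
- **Crown on stack:** by eye in the top view its centre is at pixel 372.5, against 373.1 expected. The scene view shows the stack level, with the crown centred over the base to about 1 pixel (2–3 mm).
- **Bystanders:** the coaster, spoon, sugar pot, jam jar and orange plate areas show no change. The red disc area changed slightly, which I put down to the arm's shadow.

**Checks that disagreed or were not possible**
- **Stack centre by colour mask:** the final automatic top-view measurement read about 7 mm off in y. The dome's shaded side was cut out of the mask, and the crown's first coarse position had a similar error, so I trusted the outline instead.
- **Shaker:** the arm hid it in the last top view, so I could not compare it. The arm was not used near it.
- **Mug:** I did not compare it by number, but it looks unmoved in the last picture.

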